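# Shut off the filter and tag it

### The job

Of the two water-filter stands, one has its quarter-turn valve open, its handle pointing more or less along the pipe. Turn that handle until the valve is fully shut, square across the pipe at its stop; then take the white tag out of its rack and hang it by its eye on the hook of that same stand. Leave the other stand's valve shut and do not knock over or push about the jar, pot, spoon and cup around.

Things in the scene. Friction and masses are not known exactly. Their poses are not given: they have to be found in the camera images.
- stand_1: Fixed water-filter stand (the one whose valve is open at the start; both are alike). Foot plate 200 x 150 x 8 mm; origin at the centre of its underside, z up, x along the pipe away from the robot. Pipe and white cartridge (48 mm thick, top 79 mm up) along x at y = 25 mm. Valve stem at x = -30, y = 25 mm. Tag hook at y = -45 mm: a 7 mm rod, upright at x = 25 mm, bent at 150 mm height towards -x.
- valve_1 (a joint): Angle of stand 1's valve about the vertical, rad. 0 = shut: handle square across the pipe, pointing to the stand's +y, at the stop. 1.571 = fully open: handle along the pipe, pointing to the stand's -x (towards the robot). Grows counter-clockwise from above. Starts open, 1.15 to 1.57. Stays where left; friction 0.12 N m.
- handle_1 (a point): Centre of the grip at the end of valve 1's handle, 50 mm from the pivot axis: an upright plastic paddle 11 mm thick, 34 mm long (radially), 30 mm high (117 mm above the surface at its centre, top at 132 mm). Its y axis points outward from the pivot along the handle, its x axis across the thickness.
- pivot_1 (a point): Point on the vertical pivot axis of valve 1, level with the centre of the handle's grip; fixed to the stand, axes as the stand's.
- hook_1 (a point): Centre line of the level part of stand 1's hook rod (7 mm thick), 150 mm above the surface; axes as the stand's. The rod is level from the upright (30 mm to +x) to 25 mm to -x; its last 11 mm beyond rise by 7 mm to the free tip. Nothing stands above it or before its tip.
- stand_2: Fixed water-filter stand (the one whose valve is already shut; both are alike). Foot plate 200 x 150 x 8 mm; origin at the centre of its underside, z up, x along the pipe away from the robot. Pipe and white cartridge (48 mm thick, top 79 mm up) along x at y = 25 mm. Valve stem at x = -30, y = 25 mm. Tag hook at y = -45 mm: a 7 mm rod, upright at x = 25 mm, bent at 150 mm height towards -x.
- valve_2 (a joint): Angle of stand 2's valve about the vertical, rad. 0 = shut: handle square across the pipe, pointing to the stand's +y, at the stop. 1.571 = fully open: handle along the pipe, pointing to the stand's -x (towards the robot). Grows counter-clockwise from above. Starts shut and must stay so. Stays where left; friction 0.12 N m.
- handle_2 (a point): Centre of the grip at the end of valve 2's handle, 50 mm from the pivot axis: an upright plastic paddle 11 mm thick, 34 mm long (radially), 30 mm high (117 mm above the surface at its centre, top at 132 mm). Its y axis points outward from the pivot along the handle, its x axis across the thickness.
- hook_2 (a point): Centre line of the level part of stand 2's hook rod (7 mm thick), 150 mm above the surface; axes as the stand's. The rod is level from the upright (30 mm to +x) to 25 mm to -x; its last 11 mm beyond rise by 7 mm to the free tip. Nothing stands above it or before its tip.
- tag: Loose white plastic tag, 60 g, upright in the rack. Plate 5 mm thick (x), 44 mm wide (y), 106 mm high (z), with a round eye of 22 mm; on top of it a ribbed grip 10 mm thick, 30 mm wide, from 103 to 134 mm. Origin at the centre of the lower edge; z up towards the grip; x through the plate and the eye.
- tag_eye (a point): Centre of the tag's eye, 88 mm above its lower edge; axes as the tag's.
- rack: Fixed dark steel tag rack, 60 x 70 x 32 mm; origin at the centre of its underside, x across the slot. The slot (6.6 mm wide, 48 mm long, along y) is open at the top, its floor 6 mm up, so 26 mm of the tag stands in it.
- jar: Bystander: spice jar with a yellow cap, 45 x 44 x 100 mm, upright, loose; origin at the centre of its underside.
- pot: Bystander: small printed tub, 72 x 71 x 71 mm, upright, loose; origin at the centre of its underside.
- spoon: Bystander: steel spoon lying flat, 201 x 43 x 14 mm, loose; origin at the centre of its underside, x along it.
- cup: Bystander: steel measuring cup with a flat handle, 67 x 142 x 40 mm, loose; origin at the centre of its underside, handle towards its -y.
Not all that is in view belongs to the job. There is more than one size of the tag; the job needs the middle-sized.

How it is judged:
On the way, in this order (a step that is already met when the one before it is completed fails the run):
1. the open valve has been turned fully shut (value of joint valve_1 below 0.1 rad), for 0.2 s.
2. the rod of that stand's hook passes through the tag's eye (x of tag_eye in the frame of hook_1 between -0.03 and 0.034 m and y of tag_eye in the frame of hook_1 between -0.013 and 0.013 m and z of tag_eye in the frame of hook_1 between -0.015 and 0.003 m), for 0.2 s.
At the end, for the whole second after the job is handed in: Both valves are within 0.1 rad of shut; the tag hangs still, within 0.25 rad of upright, on the hook of the stand that was open: its eye along the level rod (30 mm towards the tip to 34 mm towards the upright from the hook point), within 13 mm sideways, 15 mm below to 3 mm above (all of step 2 and value of joint each of valve_1, valve_2 below 0.1 rad and angle between tag's own z axis and vertical below 0.25 rad and linear speed of tag below 0.05 m/s); the robot touches nothing.
It fails at once if the other stand's valve is turned open by more than 0.2 rad (value of joint valve_2 above 0.2 rad).
It fails at once if the jar, pot, spoon or cup is pushed more than 40 mm (distance of any of jar, pot, spoon, cup from where it was at the start of the episode above 0.04 m).
It fails at once if the jar, pot or cup is tipped over (angle between any of jar, pot, cup's own z axis and vertical above 0.6 rad).
It also fails if it takes over 64 s, if anything falls off the work surface, if the arm or the gripper's body presses on something with over 40 N, if the wrist force passes 120 N, or if a joint passes its speed limit or range.

### The arm

A 7-joint arm with a two-finger parallel gripper is mounted at the origin on a cart in front of the work surface, level with it; the furniture and walls round the work are solid. World frame = base frame: x ahead of the robot, y to its left, z up, the work surface at z = 0. Lengths are in m, angles in rad, forces in N, time in s.
With the tool pointing down it reaches from about 0.4 to 0.85 m from the base axis. Payload 4.5 kg.
Tool frame: the origin (TCP) lies between the finger pads; the fingertips stand r.tip_reach ahead of it and the grasp point (between the pads) lies 3 mm ahead of it (r.tip_reach is the distance from the TCP to the fingertips, in m); z points along the fingers, y is the line along which they close (so a half turn about z gives the same grasp; the last joint's range is limited). The gripper opens to 88 mm and grips with 3 to 60 N. Pads are 18 mm wide; open, the fingers measure 123 mm over their backs; the gripper's body (75 mm by 187 mm) begins 45 mm behind the grasp point.
Start: joints at [-1.101, 0.689, -0.195, 1.565, 0.157, 0.902, -0.215], TCP at [0.264, 0.567, 0.261] pointing down, gripper open.
Joint ranges: [-3.01, 3.01], [-0.46, 2.08], [-1.47, 1.51], [0.13, 2.56], [-1, 4.14], [0.04, 2.09], [-2.66, 2.66]. Speed limits (rad/s): [2.57, 2.57, 3.14, 3.14, 3.14, 3.14, 3.14].

### API

Orientations are given as a unit quaternion [x, y, z, w].
In Python, from plant import r gives the robot as it stands.
- The arm moves only by the tool step_arm, never from a script. Its argument "motion" is a list of rows, each an object with "dp": the shift along the tool's x, y, z in mm, a list of three; "twist": the turn, a rotation vector about the tool's x, y, z in rad, a list of three; "hand": the opening, from -1 (shut) to 1 (fully open). In form: [{"dp": [dx, dy, dz], "twist": [rx, ry, rz], "hand": hand}, ...]. A call has 1 to 5 rows; each row is the pose to reach, as a shift and turn from the pose commanded when the call began, along the tool's axes at that moment; what a row does not reach only later rows make up. A row lasts 1/8 s, in which the tool goes at most 62.5 mm and 10.7 degrees, less where a joint would pass 70% of its speed; a pose out of reach is approached as far as the arm can. A call with a gripper value outside its range is refused whole. The fingers move at their own pace and stop on an object; "force" is the grip in N (left out, the last holds). Time passes only in rows, so rows that repeat a pose let the fingers close. It gives the time, the measured TCP pose, the force, the opening and the grip force at its end, in the units of the state.
- r.get_state(): the state, without advancing time (a new reading comes with each control period).
- r.snapshot(name): name is "side" or "top" or "wrist"; returns a dict with "pixels" (384x512x3 uint8, red, green, blue), "depth" (384x512 float32, m along the optical axis (not along the pixel's ray), 0 where there is no reading), "fx", "fy", "cx", "cy" (pixels), "D" ([k1, k2, p1, p2, k3] as OpenCV has them; the pictures are not rectified), "xyz" and "orientation" of the camera in the world; the wrist camera has in their place "mount" (4x4, takes a point from camera to tool coordinates, whose origin is the TCP and whose axes are the flange's). Camera axes: x right, y down, z forward; pixel columns grow to the right and rows downward; lengths in m; the calibration is good to about 2 mm. A picture is of the moment at which its call begins: read the wrist's pose just before it.
- r.finish_job(): hands the job in; it is judged then, once.
Trained networks look in the newest picture that a camera, given by its name, has taken for a name from the list of things; names that differ only in an ending like _2 or _b are one class to them, and where a whole thing is asked for, a point or a joint stands for the part that bears it (a point fixed in the world has none). Each returns a list of dicts, best first, with "score" (0 to 1); they miss things now and then, are a little off and sometimes report something else, mostly with a low value. They report only what shows in the picture. A call takes as long as a camera call. They do not tell look-alikes from the thing itself.
- r.search_frame(camera, thing): "at" ([x, y, z] in m, in the coordinates of the camera as it stood for that picture, good to about 4 mm: the middle of the surface that is visible of it).
The state is a dict: "clock": time; "q": joint angles; "qd": joint speeds; "joint_torque": joint torques, N m; "tool_pos": TCP position; "eef_rot": TCP orientation; "contact_force": force on the tool from outside, world axes, zero at the start; "moment": the same for the moment, N m; "opening": opening from 0.0 (shut) to 1.0 (fully open); "finger_force": force on a finger pad.
Only numpy, scipy, OpenCV 4.12 (cv2) and the standard library are available. Lean on these libraries where they do the work, as an engineer would, in place of code of your own. Each camera call takes 0.05 s, during which the arm holds its last target. There are 200 camera calls.

## Working session

There is one attempt and no reset: what is moved stays moved. The work goes in short steps, Python scripts to look and compute and a tool call to move; the robot and the scene stay as the last step left them, time stands still between calls to the robot, and variables do not carry over. Pictures are saved under pics/ and viewed, at most 10 in all, crops included, and the job is handed in when it is done.

Besides the shell and the picture viewer there is one more tool, called by a JSON object that holds its "op" and its "data". step_arm: Moves the arm, as the interface text tells. Its arguments: {"type":"object","properties":{"motion":{"type":"array"},"force":{"type":"number"}},"required":["motion"]}

```bash
ls; mkdir -p pics; cat > h.py <<'E'
import numpy as np, cv2
from scipy.spatial.transform import Rotation as R
from plant import r
def cam(name):
    st=r.get_state(); s=r.snapshot(name)
    if name=="wrist":
        T=np.eye(4);T[:3,:3]=R.from_quat(st["eef_rot"]).as_matrix();T[:3,3]=st["tool_pos"];T=T@np.array(s["mount"])
    else:
        T=np.eye(4);o=np.array(s["orientation"]);T[:3,:3]=o if o.shape==(3,3) else R.from_quat(o).as_matrix();T[:3,3]=s["xyz"]
    s["T"]=T;s["K"]=np.array([[s["fx"],0,s["cx"]],[0,s["fy"],s["cy"]],[0,0,1]]);s["Dc"]=np.array(s["D"],float)
    return s
def cloud(s):
    h,w=s["depth"].shape;u,v=np.meshgrid(np.arange(w),np.arange(h))
    n=cv2.undistortPoints(np.stack([u,v],-1).reshape(-1,1,2).astype(float),s["K"],s["Dc"]).reshape(h,w,2)
    d=s["depth"][...,None];P=np.concatenate([n*d,d],-1)
    P=P@s["T"][:3,:3].T+s["T"][:3,3];P[s["depth"]<=0]=np.nan
    return P
def pix(s,p):
    Ti=np.linalg.inv(s["T"]);q=(np.atleast_2d(p)@Ti[:3,:3].T+Ti[:3,3])
    return cv2.projectPoints(q,np.zeros(3),np.zeros(3),s["K"],s["Dc"])[0].reshape(-1,2)
def find(name,s,thing,n=4):
    out=[]
    for d in r.search_frame(name,thing)[:n]:
        p=s["T"][:3,:3]@np.array(d["at"])+s["T"][:3,3]
        out.append((round(d["score"],2),p.round(3).tolist(),pix(s,p)[0].round().astype(int).tolist()))
    return out
def save(s,f): cv2.imwrite("pics/"+f,s["pixels"][...,::-1])
def local(d):
    st=r.get_state();return R.from_quat(st["eef_rot"]).inv().apply(d)
E
cat > a.py <<'E'
from h import *
st=r.get_state();print(st["tool_pos"],st["eef_rot"],st["opening"],r.tip_reach,st["clock"])
ims=[]
for c in ["top","side"]:
    s=cam(c);save(s,c+"0.png");ims.append(s["pixels"]);np.savez(c+"0.npz",cl=cloud(s),**{k:s[k] for k in["pixels","T","K","Dc","depth"]})
    print(c,s["T"].round(3).tolist())
    for t in ["stand_1","handle_1","hook_1","tag","tag_eye","rack","jar","pot","spoon","cup"]: print(t,find(c,s,t))
E
python3 a.py
```

```text
pics
[0.26364721 0.56602691 0.25994518] [ 2.16134735e-01  9.76363143e-01 -8.81614564e-04 -1.13271587e-04] 1.0005307812531157 0.022 0.0
top [[-0.004, -0.982, 0.189, 0.374], [-1.0, 0.003, -0.005, -0.053], [0.004, -0.19, -0.982, 1.065], [0.0, 0.0, 0.0, 1.0]]
stand_1 [(0.65, [0.53, 0.209, 0.005], [168, 210]), (0.55, [0.58, -0.087, 0.007], [266, 193]), (0.24, [0.52, 0.26, 0.11], [140, 208])]
handle_1 [(0.66, [0.521, 0.262, 0.108], [139, 207]), (0.54, [0.539, -0.074, 0.104], [263, 201])]
hook_1 [(0.69, [0.355, 0.121, 0.008], [195, 269]), (0.68, [0.531, 0.204, 0.003], [170, 209]), (0.63, [0.582, -0.09, 0.006], [267, 192])]
tag [(0.74, [0.54, -0.077, 0.104], [264, 200]), (0.53, [0.362, -0.336, 0.143], [366, 266]), (0.42, [0.459, -0.313, 0.105], [351, 230])]
tag_eye [(0.64, [0.465, -0.319, 0.106], [353, 227]), (0.48, [0.362, -0.334, 0.142], [365, 266]), (0.39, [0.462, -0.416, 0.088], [386, 228])]
rack [(0.71, [0.444, -0.312, 0.031], [344, 237])]
jar [(0.92, [0.698, 0.086, 0.099], [206, 146])]
pot [(0.88, [0.379, -0.176, 0.067], [300, 260]), (0.26, [0.532, 0.206, 0.009], [169, 209])]
spoon [(0
[... 277 characters left out ...]
, -0.097, 0.01], [268, 223])]
handle_1 [(0.52, [0.515, -0.086, 0.107], [252, 205])]
hook_1 [(0.98, [0.538, 0.207, 0.003], [221, 190]), (0.97, [0.579, -0.091, 0.007], [268, 223])]
tag [(0.61, [0.462, -0.432, 0.048], [300, 289]), (0.59, [0.352, -0.368, 0.125], [252, 269])]
tag_eye [(0.65, [0.463, -0.43, 0.048], [299, 288]), (0.64, [0.349, -0.364, 0.123], [251, 270]), (0.57, [0.458, -0.334, 0.086], [278, 258])]
rack [(0.64, [0.451, -0.349, 0.024], [279, 278])]
jar [(0.83, [0.702, 0.069, 0.055], [272, 183])]
pot [(0.97, [0.374, -0.187, 0.075], [229, 243])]
spoon [(0.58, [0.362, 0.12, 0.006], [190, 213]), (0.16, [0.458, -0.335, 0.094], [279, 256])]
cup [(0.89, [0.635, -0.315, 0.029], [321, 247])]
```

```bash
python3 - <<'E'
import cv2,numpy as np
t=cv2.imread("pics/top0.png");s=cv2.imread("pics/side0.png")
a=cv2.resize(t[120:320,90:420],(800,485),interpolation=cv2.INTER_CUBIC);cv2.imwrite("pics/t1.png",a)
b=cv2.resize(s[120:340,150:400],(680,598),interpolation=cv2.INTER_CUBIC);cv2.imwrite("pics/s1.png",b)
E
```

```text
(no output)
```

View pics/t1.png

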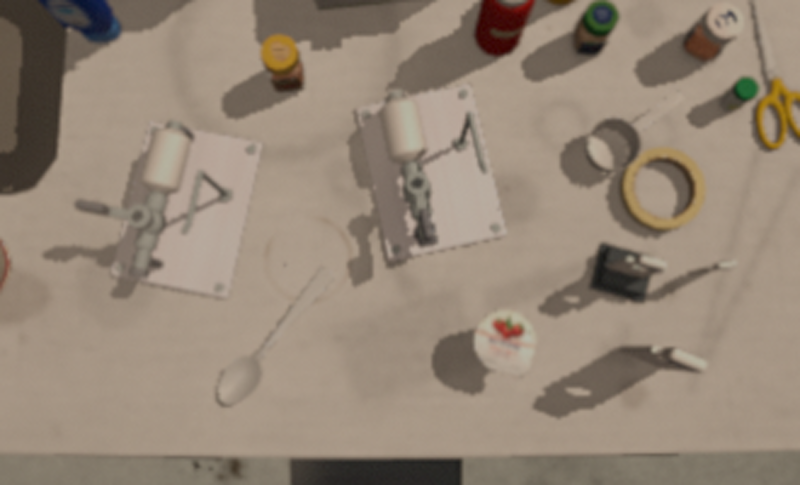

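View pics/s1.png

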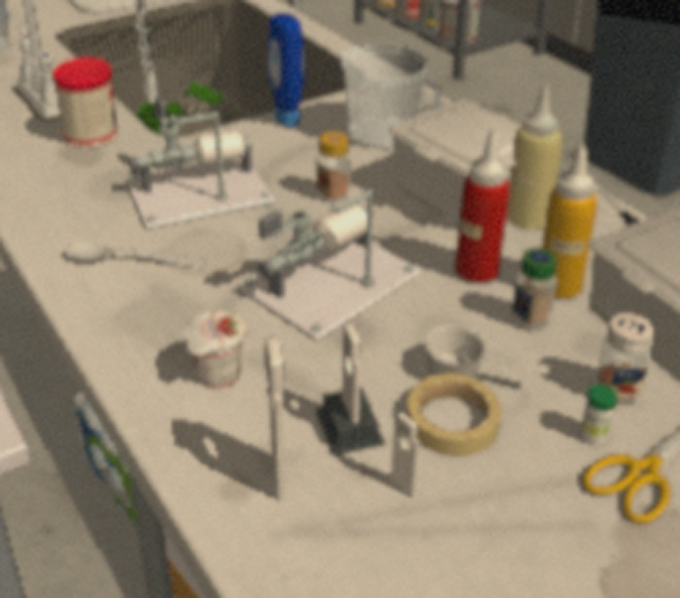

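The open valve belongs to the right-hand stand, with its handle towards the robot at top-crop (425,235). The left-hand stand's handle points left at (95,207), so that valve is shut.

Tag candidates in the side crop are:
- the tall tag at (277,420), free-standing
- the tag in the rack at (350,370)
- the small tag at (405,455)

I choose the rack one, and will check it with a close crop from the wrist camera.

```bash
cat > b.py <<'E'
from h import *
def fit(cl,ctr,rad=0.16):
    P=cl.reshape(-1,3);P=P[np.isfinite(P).all(1)]
    return P[np.hypot(*(P[:,:2]-ctr).T)<rad]
for c in ["top","side"]:
    z=np.load(c+"0.npz");P=fit(z["cl"],[0.58,-0.085]);print(c,z["K"][0,0],len(P))
    pl=P[(P[:,2]>.004)&(P[:,2]<.014)];print("plate",cv2.minAreaRect((pl[:,:2]*1000).astype(np.float32)))
    for lo,hi in [(.10,.14),(.14,.16)]:
        q=P[(P[:,2]>lo)&(P[:,2]<hi)];print(lo,len(q),q.mean(0).round(3),q.min(0).round(3),q.max(0).round(3), cv2.minAreaRect((q[:,:2]*1000).astype(np.float32)) if len(q)>4 else '')
    for n,cc in [("tall",[.36,-.335]),("mid",[.46,-.315]),("small",[.462,-.42])]:
        Q=fit(z["cl"],cc,.05);Q=Q[Q[:,2]>.06];print(n,len(Q),Q.mean(0).round(3),Q.min(0).round(3),Q.max(0).round(3))
    Q=fit(z["cl"],[.445,-.315],.06);Q=Q[(Q[:,2]>.026)&(Q[:,2]<.038)];print("rack",len(Q),cv2.minAreaRect((Q[:,:2]*1000).astype(np.float32)))
s=r.snapshot("wrist");print(s["fx"],np.array(s["mount"]).round(3).tolist())
print("R",R.from_quat(r.get_state()["eef_rot"]).as_matrix().round(3).tolist())
E
python3 b.py
```

```text
top 357.59700249908906 8481
plate ((579.35888671875, -62.0135498046875), (270.4661560058594, 281.33673095703125), 73.07525634765625)
0.1 178 [ 0.536 -0.077  0.114] [ 0.488 -0.13   0.1  ] [ 0.622 -0.059  0.14 ] ((561.0208129882812, -85.07737731933594), (48.271827697753906, 140.65481567382812), 71.51966094970703)
0.14 71 [ 0.59  -0.135  0.152] [ 0.555 -0.144  0.147] [ 0.624 -0.125  0.158] ((589.4405517578125, -135.40103149414062), (70.10051727294922, 6.835723876953125), 11.765697479248047)
tall 205 [ 0.359 -0.339  0.144] [ 0.342 -0.37   0.061] [ 0.372 -0.317  0.182]
mid 114 [ 0.46  -0.32   0.111] [ 0.452 -0.345  0.06 ] [ 0.469 -0.302  0.141]
small 35 [ 0.462 -0.419  0.091] [ 0.458 -0.433  0.07 ] [ 0.466 -0.408  0.099]
rack 189 ((459.8009338378906, -324.654296875), (55.314552307128906, 47.55828857421875), 72.48554992675781)
side 350.1499293846418 3589
plate ((567.887939453125, -122.83987426757812), (211.31869506835938, 310.6504821777344), 72.5811538696289)
0.1 145 [ 0.535 -0.091  0.114] [ 0.489 -0.138  0.101] [ 0.625 -0.062  0.14 ] ((563.69970703125, -92.0624008178711), (48.22532272338867, 143.7309112548828), 70.13380432128906)
0.14 38 [ 0.593 -0.14   0.151] [ 0.558 -0.149  0.143] [ 0.625 -0.131  0.159] ((591.56396484375, -140.1511993408203), (69.37124633789062, 6.917735576629639), 12.413387298583984)
tall 224 [ 0.353 -0.36   0.138] [ 0.344 -0.377  0.061] [ 0.37  -0.318  0.184]
mid 154 [ 0.46  -0.332  0.106] [ 0.454 -0.35   0.06 ] [ 0.469 -0.307  0.144]
small 86 [ 0.461 -0.427  0.083] [ 0.458 -0.442  0.06 ] [ 0.466 -0.411  0.102]
rack 203 ((461.48223876953125, -328.1899719238281), (60.307342529296875, 46.059478759765625), 74.26028442382812)
282.2978733429402 [[-0.0, -0.963, -0.269, 0.068], [1.0, -0.001, 0.001, 0.0], [-0.001, -0.269, 0.963, -0.124], [0.0, 0.0, 0.0, 1.0]]
R [[-0.907, 0.422, 0.0], [0.422, 0.907, 0.0], [0.0, 0.0, -1.0]]
```

{"op": "step_arm", "data": {"motion": [{"dp":[-46,-42,-10],"twist":[0,0,0.12],"hand":1},{"dp":[-92,-84,-20],"twist":[0,0,0.24],"hand":0.5},{"dp":[-138,-126,-30],"twist":[0,0,0.36],"hand":0},{"dp":[-184,-168,-40],"twist":[0,0,0.48],"hand":-0.5},{"dp":[-230,-210,-50],"twist":[0,0,0.6],"hand":-1}]}}

```text
clock: 1.78
tool_pos: [0.3833, 0.2801, 0.3109]
eef_rot: [0.497, 0.868, 0.0, 0.0]
contact_force: [-0.0, 0.3, -0.0]
opening: 0.571
finger_force: 0.0
```

```bash
cat > go.py <<'E'
import sys
from h import *
# usage: go.py x y z yaw_of_tool_y(deg) -> dp, twist in tool axes
st=r.get_state();x,y,z,a=map(float,sys.argv[1:5]);a=np.radians(a)
R0=R.from_quat(st["eef_rot"]);M=R0.as_matrix();c,s=np.cos(a),np.sin(a)
Rt=R.from_matrix(np.array([[-s,c,0],[c,s,0],[0,0,-1]]))
print("at",st["clock"],st["tool_pos"].round(4),"yawy",np.degrees(np.arctan2(M[1,1],M[0,1])).round(1),"dp",(R0.inv().apply(np.array([x,y,z])-st["tool_pos"])*1000).round(1),"tw",(R0.inv()*Rt).as_rotvec().round(3),"F",st["contact_force"].round(1),"open",round(st["opening"],3),"q",st["q"].round(2))
E
python3 go.py 0.54 -0.08 0.32 0
```

```text
at 1.775 [0.3833 0.2801 0.3109] yawy 30.4 dp [-389.8  -47.2   -9.2] tw [ 0.001 -0.     0.531] F [-0.   0.3 -0. ] open 0.571 q [-0.69  0.42 -0.06  1.94  0.03  0.78 -0.23]
```

{"op": "step_arm", "data": {"motion": [{"dp":[-60,-7,-2],"twist":[0,0,0.1],"hand":-1},{"dp":[-120,-14,-4],"twist":[0,0,0.2],"hand":-1},{"dp":[-180,-21,-6],"twist":[0,0,0.3],"hand":-1},{"dp":[-240,-28,-8],"twist":[0,0,0.4],"hand":-1},{"dp":[-300,-36,-9],"twist":[0,0,0.53],"hand":-1}]}}

```text
clock: 2.4
tool_pos: [0.5054, 0.0037, 0.3196]
eef_rot: [0.707, 0.708, 0.001, 0.0]
contact_force: [1.2, 1.3, 0.3]
opening: 0.006
finger_force: 0.0
```

```bash
cat > c.py <<'E'
from h import *
import sys
s=cam("wrist");n=sys.argv[1];save(s,n+".png");np.savez(n+".npz",cl=cloud(s),**{k:s[k] for k in["pixels","T","K","Dc","depth"]})
for t in sys.argv[2:]: print(t,find("wrist",s,t))
E
python3 c.py w1 hook_1 handle_1; python3 go.py 0.5 -0.18 0.32 0
cat > d.py <<'E'
from h import *
import sys
z=np.load(sys.argv[1]+".npz");P=z["cl"].reshape(-1,3);P=P[np.isfinite(P).all(1)]
def box(x,y,zz):return P[(P[:,0]>x[0])&(P[:,0]<x[1])&(P[:,1]>y[0])&(P[:,1]<y[1])&(P[:,2]>zz[0])&(P[:,2]<zz[1])]
def rep(n,Q):
    if len(Q)<5: print(n,len(Q));return
    (c,wh,a)=cv2.minAreaRect((Q[:,:2]*1000).astype(np.float32));print(n,len(Q),"rect",np.round(c,1),np.round(wh,1),round(a,1),"z",np.percentile(Q[:,2],[2,50,98]).round(4))
rep("rod",box((.54,.64),(-.17,-.11),(.142,.165)))
rep("handle",box((.44,.66),(-.11,.04),(.108,.14)))
rep("handletop",box((.44,.66),(-.11,.04),(.122,.14)))
rep("cart",box((.53,.72),(-.11,.04),(.06,.085)))
rep("taggrip",box((.43,.49),(-.36,-.28),(.115,.16)))
rep("tagall",box((.43,.49),(-.36,-.28),(.045,.16)))
rep("rack",box((.40,.51),(-.38,-.26),(.026,.038)))
E
python3 d.py w1
```

```text
hook_1 [(0.92, [0.544, 0.177, 0.009], [284, 37]), (0.9, [0.595, -0.054, 0.007], [313, 195])]
handle_1 [(0.64, [0.557, -0.071, 0.107], [297, 229])]
at 2.55 [0.5054 0.0018 0.3194] yawy -0.1 dp [-181.8   -5.    -0.3] tw [ 0.001  0.002 -0.002] F [ 0.   0.2 -0.7] open 0.003 q [-0.17  0.46  0.11  1.85 -0.07  0.84 -0.03]
rod 0
handle 115 rect [536.8 -72. ] [62.6 17.6] 8.3 z [0.1081 0.1119 0.1325]
handletop 20 rect [507.6 -80.7] [8.7 1.3] 89.8 z [0.1226 0.1306 0.1331]
cart 2160 rect [603.8 -62.1] [150.4  44.5] 15.3 z [0.061  0.072  0.0796]
taggrip 0
tagall 0
rack 25 rect [ 481.4 -301.7] [ 3.  20.7] 77.4 z [0.0266 0.0286 0.031 ]
```

View pics/w1.png

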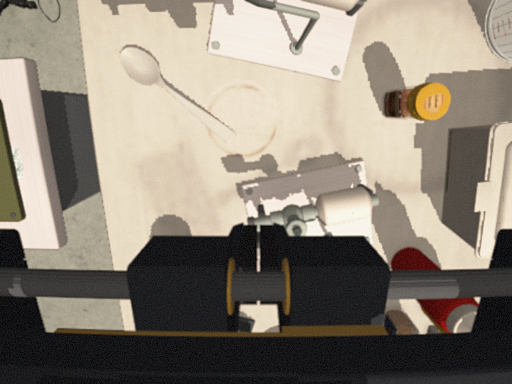

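The wrist view shows the open stand at (310,195), its pivot at (293,220) and the handle pointing left towards the robot. The gripper hides everything below row 235, so I'll move on in -y.

{"op": "step_arm", "data": {"motion": [{"dp":[-50,6,0],"twist":[0,0,0],"hand":-1},{"dp":[-100,12,0],"twist":[0,0,0],"hand":-1},{"dp":[-150,18,0],"twist":[0,0,0],"hand":-1},{"dp":[-220,25,0],"twist":[0,0,0],"hand":-1},{"dp":[-220,25,0],"twist":[0,0,0],"hand":-1}]}}

```text
clock: 3.18
tool_pos: [0.5301, -0.2183, 0.3192]
eef_rot: [0.707, 0.707, -0.001, 0.001]
contact_force: [-0.4, 0.1, 0.3]
opening: 0.005
finger_force: 0.0
```

```bash
python3 c.py w2 hook_1 handle_1 stand_1; python3 go.py 0.47 -0.44 0.32 0
python3 d.py w2
```

```text
hook_1 [(0.74, [0.59, -0.087, 0.007], [299, 68])]
handle_1 [(0.64, [0.538, -0.077, 0.108], [264, 45])]
stand_1 [(0.94, [0.591, -0.089, 0.004], [299, 70])]
at 3.375 [ 0.531  -0.2114  0.319 ] yawy 0.5 dp [-228.   -63.1   -1.5] tw [-0.    -0.002  0.009] F [ 0.3  0.3 -0.4] open 0.003 q [ 0.23  0.55  0.11  1.66 -0.07  0.93  0.38]
rod 516 rect [ 592.9 -136.6] [72.5  7.6] 11.5 z [0.1504 0.1531 0.1601]
handle 639 rect [529.6 -75.4] [78.3 21.4] 5.5 z [0.1081 0.13   0.1331]
handletop 402 rect [507.9 -82.3] [34.1 11.7] 10.6 z [0.1233 0.1312 0.1334]
cart 3116 rect [603.3 -63.2] [154.1  47.1] 12.1 z [0.061  0.0728 0.0798]
taggrip 0
tagall 65 rect [ 470.1 -313.7] [20.2  4.8] 88.8 z [0.0467 0.0722 0.0976]
rack 633 rect [ 465.7 -320.2] [45.2 46.9] 73.5 z [0.0277 0.0316 0.0336]
```

View pics/w2.png

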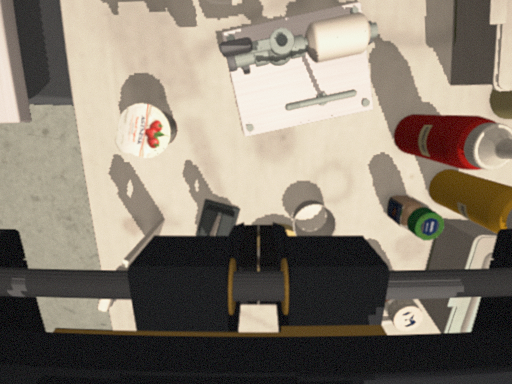

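The close view shows the open stand: the dark handle paddle is at (237,45) left of the pivot at (283,40), and the hook rod runs (288,107)–(355,95). The rack is at (217,215). Next I'll close the valve by pushing with shut fingers.

{"op": "step_arm", "data": {"motion": [{"dp":[50,-14,0],"twist":[0,0,0],"hand":-1},{"dp":[93,-26,10],"twist":[0,0,0],"hand":-1},{"dp":[93,-26,70],"twist":[0,0,0],"hand":-1},{"dp":[93,-26,130],"twist":[0,0,0],"hand":-1},{"dp":[93,-26,187],"twist":[0,0,0],"hand":-1}]}}

```text
clock: 4.0
tool_pos: [0.5046, -0.1183, 0.1311]
eef_rot: [0.704, 0.711, 0.001, -0.0]
contact_force: [-0.4, 0.3, -0.6]
opening: 0.005
finger_force: 0.0
```

```bash
python3 go.py 0.5216 -0.034 0.132 0; python3 - <<'E'
import numpy as np
P=np.array([.555,-.073])
for f in range(191,95,-15):
    a=np.radians(f);u=np.array([np.cos(a),np.sin(a)]);n=np.array([np.sin(a),-np.cos(a)])
    print(f,(P+.045*u-n*(.0055+.0175*abs(n[0])+.009*abs(n[1]))).round(4))
E
```

```text
at 4.0 [ 0.5046 -0.1183  0.1311] yawy 0.6 dp [84.2 17.8 -0.7] tw [ 0.001 -0.002  0.01 ] F [-0.4  0.3 -0.6] open 0.005 q [ 0.11  0.76  0.05  2.   -0.11  0.38  0.26]
191 [ 0.5142 -0.0989]
176 [ 0.509  -0.0855]
161 [ 0.506 -0.077]
146 [ 0.505  -0.0667]
131 [ 0.5069 -0.0552]
116 [ 0.5126 -0.0436]
101 [ 0.5225 -0.0335]
```

{"op": "step_arm", "data": {"motion": [{"dp":[26,4,0],"twist":[0,0,0],"hand":-1},{"dp":[42,1,0],"twist":[0,0,0],"hand":-1},{"dp":[56,1,0],"twist":[0,0,0],"hand":-1},{"dp":[70,5,0],"twist":[0,0,0],"hand":-1},{"dp":[82,11,0],"twist":[0,0,0],"hand":-1}]}}

```text
clock: 4.62
tool_pos: [0.5147, -0.0385, 0.1329]
eef_rot: [0.705, 0.709, 0.0, -0.0]
contact_force: [-1.2, -3.7, -0.6]
opening: 0.004
finger_force: 1.4
```

{"op": "step_arm", "data": {"motion": [{"dp":[3,5,0],"twist":[0,0,0],"hand":-1},{"dp":[4,8,0],"twist":[0,0,0],"hand":-1},{"dp":[4,8,0],"twist":[0,0,0],"hand":-1}]}}

```text
clock: 5.0
tool_pos: [0.5229, -0.0348, 0.1321]
eef_rot: [0.705, 0.709, 0.0, -0.0]
contact_force: [-1.7, 0.9, 0.1]
opening: 0.003
finger_force: 0.6
```

{"op": "step_arm", "data": {"motion": [{"dp":[0,3,0],"twist":[0,0,0],"hand":-1},{"dp":[0,6,0],"twist":[0,0,0],"hand":-1},{"dp":[0,6,0],"twist":[0,0,0],"hand":-1}]}}

```text
clock: 5.38
tool_pos: [0.5254, -0.0351, 0.1318]
eef_rot: [0.705, 0.709, -0.002, -0.003]
contact_force: [-8.2, 1.6, 4.4]
opening: 0.004
finger_force: 4.0
```

{"op": "step_arm", "data": {"motion": [{"dp":[0,3,0],"twist":[0,0,0],"hand":-1},{"dp":[0,5,0],"twist":[0,0,0],"hand":-1},{"dp":[0,5,0],"twist":[0,0,0],"hand":-1}]}}

```text
clock: 5.75
tool_pos: [0.5258, -0.035, 0.1317]
eef_rot: [0.705, 0.709, -0.005, -0.006]
contact_force: [-16.3, 2.5, 12.8]
opening: 0.005
finger_force: 8.4
```

The force rises with no further movement, so the valve is at its stop. I'll back off, rise and look at both the handle and the tag.

{"op": "step_arm", "data": {"motion": [{"dp":[-4,-30,0],"twist":[0,0,0],"hand":-1},{"dp":[-6,-45,-20],"twist":[0,0,0],"hand":-1},{"dp":[-20,-45,-75],"twist":[0,0,0],"hand":-0.3},{"dp":[-60,-30,-120],"twist":[0,0,0],"hand":0.2},{"dp":[-105,-20,-160],"twist":[0,0,0],"hand":0.2}]}}

```text
clock: 6.38
tool_pos: [0.5163, -0.1418, 0.2948]
eef_rot: [0.705, 0.709, 0.001, 0.002]
contact_force: [0.9, 0.4, 0.2]
opening: 0.321
finger_force: 0.0
```

{"op": "step_arm", "data": {"motion": [{"dp":[-60,5,-15],"twist":[0,0,0],"hand":0.2},{"dp":[-75,10,-30],"twist":[0,0,0],"hand":0.2},{"dp":[-75,10,-30],"twist":[0,0,0],"hand":0.2}]}}

```text
clock: 6.75
tool_pos: [0.5258, -0.218, 0.3234]
eef_rot: [0.707, 0.708, 0.001, 0.002]
contact_force: [0.3, 1.1, -0.2]
opening: 0.599
finger_force: 0.0
```

```bash
python3 c.py w3; python3 go.py 0.47 -0.44 0.32 0; python3 d.py w3|grep -E "rod|handle"
```

```text
at 6.8 [ 0.5252 -0.2158  0.3223] yawy 0.2 dp [-224.   -56.2    2.3] tw [0.002 0.    0.004] F [ 0.2  0.1 -0.2] open 0.603 q [ 0.23  0.54  0.13  1.67 -0.08  0.93  0.4 ]
rod 498 rect [ 593.  -136.7] [72.6  7.5] 11.5 z [0.1506 0.1532 0.1602]
handle 256 rect [556.2 -58.6] [23.5 54.4] 3.4 z [0.1081 0.1121 0.1306]
handletop 45 rect [548.9 -39.4] [3.2 9.9] 84.2 z [0.1223 0.1277 0.1317]
```

{"op": "step_arm", "data": {"motion": [{"dp":[-56,-14,0],"twist":[0,0,0],"hand":0.2},{"dp":[-112,-28,0],"twist":[0,0,0],"hand":0.2},{"dp":[-168,-42,0],"twist":[0,0,0],"hand":0.2},{"dp":[-220,-55,0],"twist":[0,0,0],"hand":0.2},{"dp":[-220,-55,0],"twist":[0,0,0],"hand":0.2}]}}

```text
clock: 7.42
tool_pos: [0.4682, -0.4392, 0.3209]
eef_rot: [0.707, 0.707, -0.001, -0.0]
contact_force: [0.0, 0.5, -0.7]
opening: 0.598
finger_force: 0.0
```

```bash
python3 c.py w4 tag tag_eye rack; python3 go.py 0.46 -0.32 0.2 -15; python3 d.py w4|grep -E "tag|rack"; python3 - <<'E'
import cv2
a=cv2.imread("pics/w4.png");cv2.imwrite("pics/w4c.png",cv2.resize(a[0:240,60:380],(800,600),interpolation=cv2.INTER_CUBIC))
b=cv2.imread("pics/w3.png")
E
```

```text
tag [(0.89, [0.36, -0.346, 0.128], [156, 90]), (0.6, [0.461, -0.332, 0.138], [250, 74]), (0.48, [0.464, -0.421, 0.095], [254, 155]), (0.42, [0.632, -0.32, 0.017], [371, 77])]
tag_eye [(0.88, [0.463, -0.329, 0.139], [252, 71]), (0.63, [0.464, -0.42, 0.101], [254, 155]), (0.59, [0.362, -0.346, 0.132], [157, 90])]
rack [(0.76, [0.468, -0.334, 0.029], [257, 86])]
at 7.625 [ 0.4723 -0.4329  0.3216] yawy 0.5 dp [112.6 -11.3 121.9] tw [-0.    -0.003  0.271] F [-0.4  0.7  0.5] open 0.603 q [ 0.61  0.65  0.12  1.44 -0.09  1.05  0.75]
taggrip 347 rect [ 463.8 -326.1] [30.1 11.5] 73.9 z [0.1183 0.1393 0.1412]
tagall 421 rect [ 463.8 -326.1] [44.1 11.5] 73.9 z [0.0645 0.1389 0.1411]
rack 1027 rect [ 463.3 -326.1] [57.9 45.9] 72.7 z [0.0288 0.0317 0.0337]
```

View pics/w4c.png

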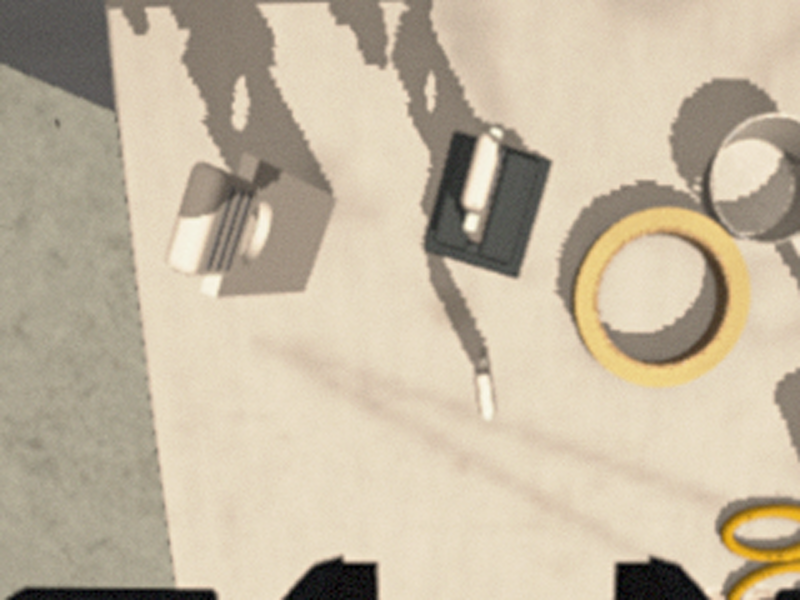

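The rack holds the tag of middle size at crop (483,175). The tall one at (215,230) and the small one at (485,390) stand free, so the rack tag is confirmed. The tall tag stands near, so I'll turn the gripper to grasp across the 30 mm width, which keeps the gripper body clear of it.

{"op": "step_arm", "data": {"motion": [{"dp":[22,-2,4],"twist":[0,0,-0.18],"hand":0.2},{"dp":[44,-4,8],"twist":[0,0,-0.36],"hand":0.2},{"dp":[66,-6,12],"twist":[0,0,-0.54],"hand":0.2},{"dp":[88,-8,16],"twist":[0,0,-0.72],"hand":0.2},{"dp":[107,-9,20],"twist":[0,0,-0.9],"hand":0.2}]}}

```text
clock: 8.25
tool_pos: [0.4621, -0.3255, 0.3023]
eef_rot: [0.322, 0.947, 0.001, 0.0]
contact_force: [-0.7, -0.7, -0.3]
opening: 0.601
finger_force: 0.0
```

{"op": "step_arm", "data": {"motion": [{"dp":[0,0,0],"twist":[0,0,-0.18],"hand":0.2},{"dp":[0,0,0],"twist":[0,0,-0.37],"hand":0.2},{"dp":[0,0,0],"twist":[0,0,-0.37],"hand":0.2}]}}

```text
clock: 8.62
tool_pos: [0.462, -0.3269, 0.3024]
eef_rot: [0.147, 0.989, 0.001, 0.0]
contact_force: [-0.4, 0.1, 0.1]
opening: 0.602
finger_force: 0.0
```

```bash
python3 go.py 0.4638 -0.3261 0.14 73.9
```

```text
at 8.625 [ 0.462  -0.3269  0.3024] yawy 73.1 dp [ -1.5   1.1 162.4] tw [ 0.001  0.    -0.013] F [-0.4  0.1  0.1] open 0.602 q [ 0.69  0.56 -0.25  1.69  0.17  0.9   1.65]
```

{"op": "step_arm", "data": {"motion": [{"dp":[-1,1,55],"twist":[0,0,-0.01],"hand":0.2},{"dp":[-2,1,110],"twist":[0,0,-0.01],"hand":0.2},{"dp":[-2,1,145],"twist":[0,0,-0.01],"hand":0.2},{"dp":[-2,1,162],"twist":[0,0,-0.01],"hand":0.2},{"dp":[-2,1,162],"twist":[0,0,-0.01],"hand":0.2}]}}

```text
clock: 9.25
tool_pos: [0.4636, -0.3278, 0.1398]
eef_rot: [0.143, 0.99, 0.0, -0.001]
contact_force: [-1.2, 0.1, -0.0]
opening: 0.601
finger_force: 0.0
```

{"op": "step_arm", "data": {"motion": [{"dp":[0,0,0],"twist":[0,0,0],"hand":-0.2},{"dp":[0,0,0],"twist":[0,0,0],"hand":-0.5},{"dp":[0,0,0],"twist":[0,0,0],"hand":-1},{"dp":[0,0,0],"twist":[0,0,0],"hand":-1},{"dp":[0,0,0],"twist":[0,0,0],"hand":-1}], "force": 25}}

```text
clock: 9.88
tool_pos: [0.4642, -0.3289, 0.1413]
eef_rot: [0.143, 0.99, -0.0, 0.001]
contact_force: [-0.5, 0.0, 7.1]
opening: 0.337
finger_force: 25.0
```

```bash
python3 go.py 0.4638 -0.3261 0.14 73.9
```

```text
at 9.875 [ 0.4642 -0.3289  0.1413] yawy 73.6 dp [1.2 2.5 1.3] tw [-0.     0.002 -0.005] F [-0.5  0.   7.1] open 0.337 q [ 0.64  0.79 -0.18  1.84  0.26  0.54  1.58]
```

{"op": "step_arm", "data": {"motion": [{"dp":[0,0,-12],"twist":[0,0,0],"hand":-1},{"dp":[0,0,-30],"twist":[0,0,0],"hand":-1},{"dp":[0,0,-70],"twist":[0,0,0],"hand":-1},{"dp":[0,0,-110],"twist":[0,0,0],"hand":-1},{"dp":[0,0,-130],"twist":[0,0,0],"hand":-1}]}}

```text
clock: 10.5
tool_pos: [0.4639, -0.3287, 0.2729]
eef_rot: [0.142, 0.99, -0.001, 0.001]
contact_force: [0.3, -0.6, -0.3]
opening: 0.336
finger_force: 25.0
```

```bash
python3 go.py 0.515 -0.1525 0.27 101.7
```

```text
at 10.5 [ 0.4639 -0.3287  0.2729] yawy 73.6 dp [  0.6 183.5   2.8] tw [-0.001  0.003 -0.49 ] F [ 0.3 -0.6 -0.3] open 0.336 q [ 0.68  0.6  -0.25  1.73  0.19  0.83  1.64]
```

{"op": "step_arm", "data": {"motion": [{"dp":[0,40,0],"twist":[0,0,-0.1],"hand":-1},{"dp":[0,80,0],"twist":[0,0,-0.2],"hand":-1},{"dp":[0,120,0],"twist":[0,0,-0.3],"hand":-1},{"dp":[0,160,0],"twist":[0,0,-0.4],"hand":-1},{"dp":[0,183,0],"twist":[0,0,-0.49],"hand":-1}]}}

```text
clock: 11.12
tool_pos: [0.5153, -0.1507, 0.2707]
eef_rot: [-0.105, 0.994, 0.0, 0.0]
contact_force: [-0.2, -0.2, -0.7]
opening: 0.335
finger_force: 25.0
```

{"op": "step_arm", "data": {"motion": [{"dp":[0,0,35],"twist":[0,0,0],"hand":-1},{"dp":[0,0,71],"twist":[0,0,0],"hand":-1},{"dp":[0,0,71],"twist":[0,0,0],"hand":-1}]}}

```text
clock: 11.5
tool_pos: [0.513, -0.1534, 0.1975]
eef_rot: [-0.102, 0.995, 0.0, -0.003]
contact_force: [-0.2, 0.3, -0.0]
opening: 0.341
finger_force: 25.0
```

```bash
python3 go.py 0.515 -0.1525 0.2 101.7; cat > e.py <<'E'
from h import *
import sys
n=sys.argv[1];ims=[]
for c in ["side","top"]:
    s=cam(c);P=cloud(s).reshape(-1,3);P=P[np.isfinite(P).all(1)]
    st=r.get_state();t=st["tool_pos"];
    Q=P[(np.abs(P[:,:2]-t[:2]).max(1)<.045)&(P[:,2]<t[2]-.025)&(P[:,2]>.05)]
    v=np.array([np.cos(.2),np.sin(.2)]);w=np.array([-v[1],v[0]])
    H=np.array([.594,-.1364]);a=(Q[:,:2]-H)@v;b=(Q[:,:2]-H)@w
    print(c,len(Q));
    for lo in np.arange(.06,.19,.015):
        m=(Q[:,2]>=lo)&(Q[:,2]<lo+.015)
        if m.sum()>3: print(round(lo,3),m.sum(),"along",np.percentile(a[m],[5,50,95]).round(4),"side",np.percentile(b[m],[5,50,95]).round(4))
    ims.append(cv2.resize(s["pixels"][(slice(130,260),slice(190,330)) if c=="side" else (slice(130,260),slice(200,340))],(560,520),interpolation=cv2.INTER_CUBIC))
cv2.imwrite("pics/%s.png"%n,cv2.resize(np.hstack(ims),(800,372))[...,::-1])
E
python3 e.py h1
```

```text
at 11.5 [ 0.513  -0.1534  0.1975] yawy 101.7 dp [-2.1  0.5 -2.6] tw [ 0.001 -0.006  0.   ] F [-0.2  0.3 -0. ] open 0.341 q [ 0.4   0.68 -0.33  1.89  0.35  0.63  1.64]
side 285
0.06 30 along [-0.0904 -0.0887 -0.0869] side [-0.0221 -0.0019  0.0192]
0.075 40 along [-0.0904 -0.0889 -0.0853] side [-0.0245 -0.0072  0.0197]
0.09 42 along [-0.0911 -0.089  -0.0853] side [-0.0224 -0.0039  0.019 ]
0.105 38 along [-0.0907 -0.0884 -0.0836] side [-0.0226 -0.0033  0.0192]
0.12 46 along [-0.0907 -0.0888 -0.0845] side [-0.0252 -0.0063  0.0185]
0.135 37 along [-0.0902 -0.0882 -0.0845] side [-0.023   0.0002  0.0184]
0.15 33 along [-0.0896 -0.0877 -0.066 ] side [-0.0243 -0.0076  0.0181]
0.165 19 along [-0.0917 -0.0905 -0.0862] side [-0.0236 -0.0072  0.0119]
top 1
```

View pics/h1.png

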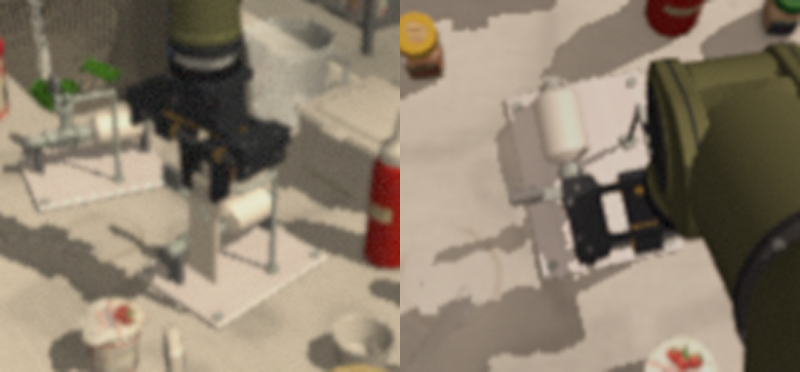

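The tag hangs upright in front of the hook, at crop (203,230), sideways-aligned with the rod to about 1 mm. I'll check the eye height once more before inserting.

```bash
python3 - <<'E'
from h import *
s=cam("side");C=cloud(s);t=r.get_state()["tool_pos"]
v=np.array([np.cos(.2),np.sin(.2)]);w=np.array([-v[1],v[0]]);H=np.array([.594,-.1364])
a=(C[...,:2]-H)@v;b=(C[...,:2]-H)@w
tagm=(np.abs(a+.0885)<.008)&(np.abs(b)<.03)&(C[...,2]>.03)&(C[...,2]<.2)
ys,xs=np.nonzero(tagm);print(C[tagm][:,2].min(),np.percentile(C[tagm][:,2],3))
# tag-plane coordinates per pixel: bottom edge and eye hole (image in the tag plane, 1 mm grid)
zz,bb=np.meshgrid(np.arange(.20,.05,-.001),np.arange(-.03,.03,.001),indexing="ij")
pts=np.stack([H[0]+v[0]*-.0885+w[0]*bb,H[1]+v[1]*-.0885+w[1]*bb,zz],-1).reshape(-1,3)
uv=pix(s,pts).astype(np.float32).reshape(*zz.shape,2)
im=cv2.remap(s["pixels"],uv[...,0],uv[...,1],cv2.INTER_LINEAR)
cv2.imwrite("pics/rect.png",cv2.resize(im[...,::-1],(240,600)))
g=im.mean(-1);print("centre col",[(round(float(zz[i,0]),3),int(g[i,26:33].mean())) for i in range(20,150,4)])
print("t",t)
E
```

```text
0.061529362490681305 0.06777295755053385
centre col [(0.18, 97), (0.176, 102), (0.172, 111), (0.168, 119), (0.164, 129), (0.16, 131), (0.156, 127), (0.152, 125), (0.148, 120), (0.144, 116), (0.14, 115), (0.136, 114), (0.132, 115), (0.128, 114), (0.124, 115), (0.12, 115), (0.116, 114), (0.112, 115), (0.108, 116), (0.104, 116), (0.1, 115), (0.096, 115), (0.092, 116), (0.088, 116), (0.084, 115), (0.08, 116), (0.076, 121), (0.072, 138), (0.068, 162), (0.064, 182), (0.06, 192), (0.056, 194), (0.052, 194)]
t [ 0.51576983 -0.15339694  0.20046999]
```

View pics/rect.png

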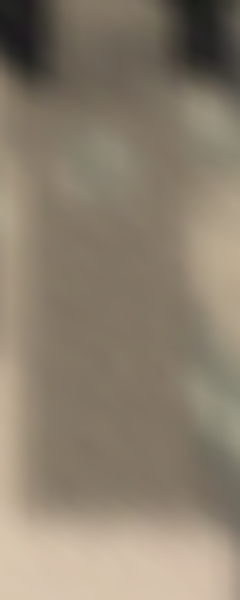

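{"op": "step_arm", "data": {"motion": [{"dp":[-15,0.5,1],"twist":[0,0,0],"hand":-1},{"dp":[-30,1,1],"twist":[0,0,0],"hand":-1},{"dp":[-40,1,1],"twist":[0,0,0],"hand":-1},{"dp":[-48,1,1],"twist":[0,0,0],"hand":-1},{"dp":[-54,1,1],"twist":[0,0,0],"hand":-1}]}}

```text
clock: 12.28
tool_pos: [0.5682, -0.1409, 0.1983]
eef_rot: [-0.102, 0.995, -0.0, 0.0]
contact_force: [0.3, -0.7, -1.0]
opening: 0.338
finger_force: 25.0
```

```bash
python3 go.py 0.592 -0.137 0.2 101.7
```

```text
at 12.275 [ 0.5682 -0.1409  0.1983] yawy 101.7 dp [-24.1  -1.   -1.7] tw [-0.  0.  0.] F [ 0.3 -0.7 -1. ] open 0.338 q [ 0.35  0.73 -0.33  1.75  0.33  0.72  1.63]
```

{"op": "step_arm", "data": {"motion": [{"dp":[-8,0,-1],"twist":[0,0,0],"hand":-1},{"dp":[-16,0,-1],"twist":[0,0,0],"hand":-1},{"dp":[-24,0,-1],"twist":[0,0,0],"hand":-1},{"dp":[-24,0,-1],"twist":[0,0,0],"hand":-1}]}}

```text
clock: 12.78
tool_pos: [0.5919, -0.1357, 0.1992]
eef_rot: [-0.102, 0.995, 0.0, 0.0]
contact_force: [0.2, 0.5, -1.4]
opening: 0.337
finger_force: 25.0
```

```bash
python3 go.py 0.592 -0.137 0.2 101.7; python3 - <<'E'
from h import *
s=cam("side");save(s,"side5.png");w=s["pixels"]
cv2.imwrite("pics/h2.png",cv2.resize(w[150:250,220:320],(600,600),interpolation=cv2.INTER_CUBIC)[...,::-1])
E
```

```text
at 12.775 [ 0.5919 -0.1357  0.1992] yawy 101.7 dp [ 0.1 -1.3 -0.8] tw [0.    0.001 0.   ] F [ 0.2  0.5 -1.4] open 0.337 q [ 0.34  0.75 -0.33  1.68  0.32  0.76  1.63]
```

View pics/h2.png

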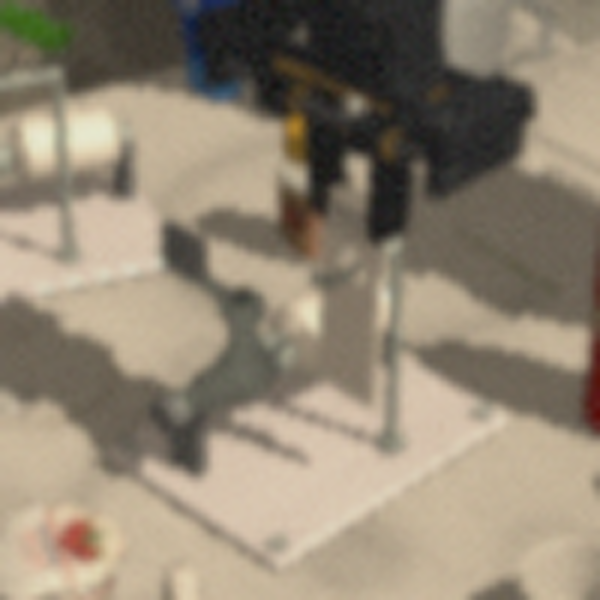

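The rod's tip shows through the eye at (335,270), and the handle stands square at (185,250). Now I'll lower the tag onto the rod.

{"op": "step_arm", "data": {"motion": [{"dp":[0,-1,4],"twist":[0,0,0],"hand":-1},{"dp":[0,-1,7],"twist":[0,0,0],"hand":-1},{"dp":[0,-1,9],"twist":[0,0,0],"hand":-1},{"dp":[0,-1,9],"twist":[0,0,0],"hand":-1}]}}

```text
clock: 13.32
tool_pos: [0.5912, -0.1371, 0.19]
eef_rot: [-0.102, 0.995, 0.0, -0.0]
contact_force: [0.4, 0.1, -0.8]
opening: 0.335
finger_force: 25.0
```

{"op": "step_arm", "data": {"motion": [{"dp":[0,0,2],"twist":[0,0,0],"hand":-1},{"dp":[0,0,2],"twist":[0,0,0],"hand":-1},{"dp":[0,0,2],"twist":[0,0,0],"hand":-0.2},{"dp":[0,0,2],"twist":[0,0,0],"hand":0},{"dp":[0,0,2],"twist":[0,0,0],"hand":0.1}], "force": 10}}

```text
clock: 13.95
tool_pos: [0.5914, -0.1371, 0.1881]
eef_rot: [-0.102, 0.995, 0.0, -0.0]
contact_force: [0.6, 0.3, -0.1]
opening: 0.549
finger_force: 0.0
```

{"op": "step_arm", "data": {"motion": [{"dp":[0,0,2],"twist":[0,0,0],"hand":0.1},{"dp":[0,0,-10],"twist":[0,0,0],"hand":0.1},{"dp":[0,0,-30],"twist":[0,0,0],"hand":0.1},{"dp":[0,0,-60],"twist":[0,0,0],"hand":0.1},{"dp":[0,0,-110],"twist":[0,0,0],"hand":0.1}]}}

```text
clock: 14.58
tool_pos: [0.5905, -0.137, 0.2988]
eef_rot: [-0.102, 0.995, 0.0, -0.001]
contact_force: [0.4, 0.5, -0.6]
opening: 0.548
finger_force: 0.0
```

{"op": "step_arm", "data": {"motion": [{"dp":[50,0,-20],"twist":[0,0,0],"hand":0.1},{"dp":[100,0,-30],"twist":[0,0,0],"hand":0.1},{"dp":[130,0,-30],"twist":[0,0,0],"hand":0.1},{"dp":[130,0,-30],"twist":[0,0,0],"hand":0.1}]}}

```text
clock: 15.08
tool_pos: [0.4623, -0.1643, 0.3293]
eef_rot: [-0.101, 0.995, -0.001, -0.0]
contact_force: [0.4, 0.2, 1.2]
opening: 0.552
finger_force: 0.0
```

```bash
python3 - <<'E'
from h import *
st=r.get_state();print(st["clock"],st["tool_pos"],st["contact_force"])
v=np.array([np.cos(.2),np.sin(.2)]);w=np.array([-v[1],v[0]]);H=np.array([.594,-.1364]);ims=[]
for c in ["side","top"]:
    s=cam(c);P=cloud(s).reshape(-1,3);P=P[np.isfinite(P).all(1)];a=(P[:,:2]-H)@v;b=(P[:,:2]-H)@w
    m=(np.abs(a)<.045)&(np.abs(b)<.035)&(P[:,2]>.05)&(P[:,2]<.21)
    for lo in np.arange(.05,.21,.02):
        k=m&(P[:,2]>=lo)&(P[:,2]<lo+.02)
        if k.sum()>3: print(c,round(lo,2),k.sum(),np.percentile(a[k],[5,50,95]).round(4),np.percentile(b[k],[5,50,95]).round(4))
    m=(a>-.13)&(a<.02)&(b>.03)&(b<.16)&(P[:,2]>.118)&(P[:,2]<.14);print("paddle",m.sum(),cv2.minAreaRect((P[m][:,:2]*1000).astype(np.float32)))
    m=(np.abs(P[:,0]-.53)<.1)&(np.abs(P[:,1]-.24)<.08)&(P[:,2]>.118)&(P[:,2]<.14);print("paddle2",m.sum(),cv2.minAreaRect((P[m][:,:2]*1000).astype(np.float32)))
    ims.append(cv2.resize(s["pixels"][(slice(130,260),slice(190,330)) if c=="side" else (slice(130,260),slice(200,340))],(400,371),interpolation=cv2.INTER_CUBIC))
cv2.imwrite("pics/h3.png",np.hstack(ims)[...,::-1])
E
```

```text
15.075 [ 0.46227511 -0.16434436  0.32927852] [0.41206944 0.21491167 1.18541211]
side 0.05 51 [-0.0105 -0.0069  0.031 ] [-0.0233 -0.0044  0.0139]
side 0.07 53 [-0.0098 -0.0075  0.0298] [-0.0243 -0.0053  0.0156]
side 0.09 58 [-0.0096 -0.007   0.0305] [-0.0239 -0.0034  0.015 ]
side 0.11 57 [-0.0098 -0.0076  0.03  ] [-0.0231 -0.0031  0.0145]
side 0.13 47 [-0.0108 -0.0064  0.0304] [-0.0226 -0.0043  0.0158]
side 0.15 63 [-0.035  -0.0094  0.0179] [-0.0214 -0.0049  0.0125]
side 0.17 46 [-0.0127 -0.0094 -0.0048] [-0.0164 -0.0054  0.011 ]
paddle 34 ((543.484130859375, -27.59853744506836), (11.628569602966309, 32.119285583496094), 12.178520202636719)
paddle2 21 ((537.4633178710938, 228.4951171875), (17.56126594543457, 143.59718322753906), 12.682172775268555)
top 0.05 18 [-0.0093 -0.0086  0.0277] [-0.0162  0.0052  0.0202]
top 0.07 23 [-0.0092 -0.0085  0.027 ] [-0.0187  0.0058  0.0231]
top 0.09 26 [-0.0095 -0.0087  0.0278] [-0.0137  0.0039  0.0211]
top 0.11 24 [-0.0095 -0.0087  0.0267] [-0.0175  0.0056  0.0229]
top 0.13 31 [-0.0203 -0.0081  0.0292] [-0.0175  0.0046  0.0234]
top 0.15 68 [-0.0364 -0.0108  0.0257] [-0.0147  0.0027  0.0202]
top 0.17 58 [-0.0119 -0.0086 -0.0021] [-0.01    0.0029  0.0161]
paddle 55 ((543.2264404296875, -22.606769561767578), (10.444073677062988, 31.569345474243164), 13.63591194152832)
paddle2 60 ((537.0509033203125, 232.69964599609375), (17.904104232788086, 148.6339569091797), 10.943943977355957)
```

View pics/h3.png

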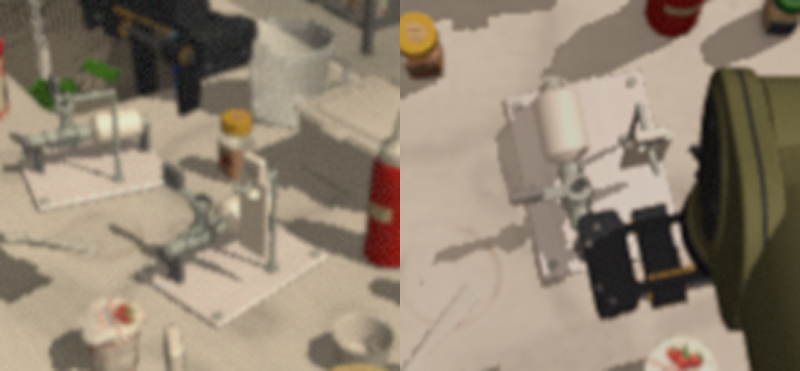

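The tag hangs upright on the rod at side crop (255,210). The handle is square across the pipe (12–13° against the stand's 12°). The arm is clear, so I'll let things settle and hand in.

{"op": "step_arm", "data": {"motion": [{"dp":[0,0,0],"twist":[0,0,0],"hand":0.1},{"dp":[0,0,0],"twist":[0,0,0],"hand":0.1},{"dp":[0,0,0],"twist":[0,0,0],"hand":0.1},{"dp":[0,0,0],"twist":[0,0,0],"hand":0.1},{"dp":[0,0,0],"twist":[0,0,0],"hand":0.1}]}}

```text
clock: 15.8
tool_pos: [0.4641, -0.1634, 0.3282]
eef_rot: [-0.102, 0.995, 0.0, -0.0]
contact_force: [-0.4, -0.5, 0.2]
opening: 0.55
finger_force: 0.0
```

```bash
python3 -c "
from plant import r
print(r.finish_job())"
```

```text
the job is handed in; nothing more can be done
None
```

I handed the job in at about 16 s: stand 1's valve is turned to its stop and the middle-sized tag hangs upright on that stand's hook; the hand-in returned no verdict.

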